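Restock the latched sample tray

ROBOT

A 6-joint arm with a two-finger parallel gripper is mounted at the origin on the work surface. World frame = base frame: x ahead of the robot, y to its left, z up, the work surface at z = 0. Lengths are in m, angles in rad, forces in N, time in s.
With the tool pointing down it reaches from about 0.3 to 0.875 m from the base axis. Payload 6.4 kg.
Tool frame: the origin (TCP) lies midway between the tips of the shut fingers; the grasp point (between the pads) lies 19 mm behind it; z points along the fingers, y is the line along which they close (so a half turn about z gives the same grasp; the last joint's range is limited). The gripper opens to 85 mm and grips with 20 to 120 N. Pads are 22 mm wide; open, the fingers measure 114 mm over their backs; the gripper's body (76 mm by 85 mm) begins 54 mm behind the grasp point. The pads swing forward as they close: fully open they stand 13 mm farther back than shut.
Start: joints at [1.116, 0.181, 1.607, -0, 1.354, -0.206], TCP at [0.142, 0.557, 0.21] pointing down, gripper open.
Joint ranges: [-2.99, 2.99], [-0.89, 2.07], [0.3, 2.58], [-1.14, 4.28], [0, 2.63], [-3.12, 3.12]. Speed limits (rad/s): [2.57, 2.57, 3.01, 3.14, 3.14, 3.14].

INTERFACE

Orientations are given as a unit quaternion [w, x, y, z].
In Python, from bench import sensors, vision, ctrl gives the robot as it stands.
- The arm moves only by the tool carry_out, never from a script. Its argument "deltas" is text: rows parted by semicolons, each of 7 numbers parted by spaces: the shift along the tool's x, y, z in mm, then the turn, a rotation vector about the tool's x, y, z in rad, then the closure, from 0 (fully open) to 1 (shut). In form: tx ty tz ax ay az claw; .... A call has 1 to 12 rows; each row is the pose to reach, as a shift and turn from the pose commanded when the call began, along the tool's axes at that moment; what a row does not reach only later rows make up. A row lasts 1/8 s, in which the tool goes at most 62.5 mm and 10.7 degrees, less where a joint would pass 70% of its speed; a pose out of reach is approached as far as the arm can. A call with a gripper value outside its range is refused whole. The fingers move at their own pace and stop on an object; the grip force is fixed at half the most. Time passes only in rows, so rows that repeat a pose let the fingers close. It gives the time, the measured TCP pose, the force, the opening and the grip force at its end, in the units of the state.
- sensors.get_obs(): the state, without advancing time (a new reading comes with each control period).
- vision.camera(name): name is "scene" or "top" or "wrist"; returns the picture (420x560x3 uint8, blue, green, red); there is no depth.
- vision.camera_model(name): a dict with "K" (3x3 intrinsics, pixels), "extrinsics" (4x4, takes a point from world to camera coordinates); the wrist camera has in their place "hand_eye" (4x4, takes a point from camera to tool coordinates, whose origin is the TCP and whose axes are the flange's). Camera axes: x right, y down, z forward; pixel columns grow to the right and rows downward; lengths in m; the calibration is good to about 2 mm. A picture is of the moment at which its call begins: read the wrist's pose just before it. camera_model takes no time and is no camera call.
- ctrl.hand_in(): hands the job in; it is judged then, once.
The state is a dict: "time_s": time; "q": joint angles; "dq": joint speeds; "joint_efforts": joint torques, N m; "eef_pos": TCP position; "eef_rot": TCP orientation; "wrist_force": force on the tool from outside, world axes, zero at the start; "torque": the same for the moment, N m; "opening": opening from 0.0 (shut) to 1.0 (fully open); "grasp_force": force on a finger pad.
Only numpy, scipy, OpenCV 4.12 (cv2) and the standard library are available. Lean on these libraries where they do the work, as an engineer would, in place of code of your own. Each camera call takes 0.05 s, during which the arm holds its last target. There are 200 camera calls.

TASK

Press the sloped release paddle on the front of the small sample cabinet so that its tray springs out, and set the long low cardboard carton down flat in the tray without dropping it. Then push the loaded tray home without slamming it, until it clicks and stays shut, leaving the tall box, the bottle and the basket where they stand.

Things in the scene. Friction and masses are not known exactly. Their poses are not given: they have to be found in the camera images.
- cabinet: White plastic cabinet, fixed; 140 mm wide, 205 deep, 249 tall. Origin: foot of its front face, middle; x points into it, z up. Lower storey (to z 0.108) holds the tray; above, a panel slopes from x 0, z 0.108 to x 0.070, z 0.167 (normal 40 deg from vertical). Behind it a wall rises at x 0.070 to a top board overhanging to x 0.045 at z 0.235: no room for an upright tool over the panel.
- release_top (a point): Middle of the pressing face of the release paddle, a grey plastic pad 70 mm wide (along the cabinet's y) and 28 mm up the slope, on the sloped panel. At rest it stands 14 mm proud of the panel. It is pressed square into the panel (cabinet direction x 0.643, z -0.766). The point moves with the paddle.
- release (a joint): Travel of the sprung release paddle in m: 0 at rest, 0.009 fully pressed. It takes about 3 N to start and 6 N fully pressed, frees the tray between 0.004 and 0.006 and springs back when let go. It also dips by itself as the tray is pushed home over the latch.
- tray (a joint): How far the tray is out, m: 0 latched, 0.13 fully out (along the cabinet's -x, about 1 s after release). A spring pushes it outwards (8 N nearly shut, 5 N out), and damping resists. To latch, push it to about -0.003 (hard stop -0.006) and let go: it settles at about 0.001 and stays.
- tray_in (a point): Centre of the tray's inner floor, 18 mm above the table; axes as the cabinet's. Inside 122 mm along x, 84 mm along y; side and rear walls 6 mm thick, 30 mm high above this floor; front panel 74 mm above it. Fully out, the whole inside lies before the cabinet's front. The cabinet's opening clears 78 mm above this floor.
- tray_front (a point): Middle of the outer face of the tray's upright white front panel (130 mm wide, 84 mm tall, from 8 to 92 mm above the table), 50 mm above the table; axes as the cabinet's: +x is the direction to push it shut. Shut, this face stands 20 mm before the cabinet's front.
- carton: The long low cardboard carton to be stocked: 100 mm long (its x), 56 mm wide (y), 60 mm high, about 0.16 kg. Origin: centre of its underside. It fits the tray with its length along the cabinet's x, either way round.
- tallbox: Bystander: tall cardboard box 70 x 66 mm, 120 mm high. Origin: centre of its underside. It and the carton may be on either side of the cabinet.
- bottle: Bystander: white plastic bottle, 64 mm in diameter, 170 mm tall, to the right of the cabinet. Origin: centre of its underside.
- basket: Bystander: open blue plastic basket 130 x 110 mm, 60 mm high, to the left of the cabinet. Origin: centre of its underside.
Things that resemble listed ones, but are neither listed nor needed, are in the scene too. What is shaped like the carton but black is not meant.

How it is judged:
By the outcome, as a careful person would: the job done as asked, in the order asked, and still so for the second after the job is handed in, with the robot touching nothing.
It also fails if it takes over 72 s, if anything falls off the work surface, if the arm or the gripper's body presses on something with over 40 N, if the wrist force passes 120 N, or if a joint passes its speed limit or range.

## Working session

There is one attempt and no reset: what is moved stays moved. The work goes in short steps, Python scripts to look and compute and a tool call to move; the robot and the scene stay as the last step left them, time stands still between calls to the robot, and variables do not carry over. Pictures are saved under pics/ and viewed, at most 10 in all, crops included, and the job is handed in when it is done.

Besides the shell and the picture viewer there is one more tool, called after ">>>" as name(argument=value, ...), one argument or row to a line, values as JSON. carry_out: Moves the arm, as the interface text tells. Its arguments: {"type":"object","properties":{"deltas":{"type":"string"}},"required":["deltas"]}

```bash
ls; mkdir -p pics
python3 - <<'E'
from bench import sensors, vision, ctrl
import cv2, numpy as np
np.set_printoptions(precision=4,suppress=True)
o=sensors.get_obs(); print(o)
for n in("scene","top","wrist"):
    cv2.imwrite(f"pics/{n}0.png",vision.camera(n)); print(n,vision.camera_model(n))
a=cv2.imread("pics/scene0.png");b=cv2.imread("pics/top0.png")
cv2.imwrite("pics/both0.png",cv2.resize(np.vstack([a,b]),(560,840))[:,:])
E
```

```text
pics
{'time_s': 0.0, 'q': array([ 1.1157,  0.1815,  1.608 , -0.    ,  1.3538, -0.2063]), 'dq': array([ 0.0005,  0.0003,  0.0007,  0.0003,  0.0025, -0.0001]), 'joint_efforts': array([ -0.0012, -44.4866, -35.1338,  -0.0003,   0.0089,  -0.    ]), 'eef_pos': array([0.1413, 0.5568, 0.2095]), 'eef_rot': array([-0.0003,  0.1241,  0.9923, -0.0008]), 'wrist_force': array([-0.4657,  0.1141,  0.3225]), 'torque': array([ 0.0134,  0.0326, -0.0172]), 'grasp_force': 0.0, 'opening': 1.0023860721568605}
scene {'K': array([[439.988 ,   0.    , 288.5165],
       [  0.    , 439.988 , 207.5771],
       [  0.    ,   0.    ,   1.    ]]), 'extrinsics': array([[ 0.5351,  0.8446,  0.0186, -0.2739],
       [ 0.5845, -0.3543, -0.73  , -0.2246],
       [-0.6099,  0.4015, -0.6832,  1.5189],
       [ 0.    ,  0.    ,  0.    ,  1.    ]])}
top {'K': array([[380.325 ,   0.    , 278.4202],
       [  0.    , 380.325 , 202.4303],
       [  0.    ,   0.    ,   1.    ]]), 'extrinsics': array([[ 0.0174, -0.9995,  0.0258, -0.0368],
       [-0.9831, -0.0218, -0.182 ,  0.5258],
       [ 0.1825, -0.0222, -0.983 ,  1.2282],
       [ 0.    ,  0.    ,  0.    ,  1.    ]])}
wrist {'K': array([[312.3405,   0.    , 283.0258],
       [  0.    , 312.3405, 211.6544],
       [  0.    ,   0.    ,   1.    ]]), 'hand_eye': array([[ 0.0004, -0.948 , -0.3184,  0.0824],
       [ 1.    ,  0.0004,  0.    ,  0.0011],
       [ 0.0001, -0.3184,  0.948 , -0.163 ],
       [ 0.    ,  0.    ,  0.    ,  1.    ]])}
```

View pics/scene0.png

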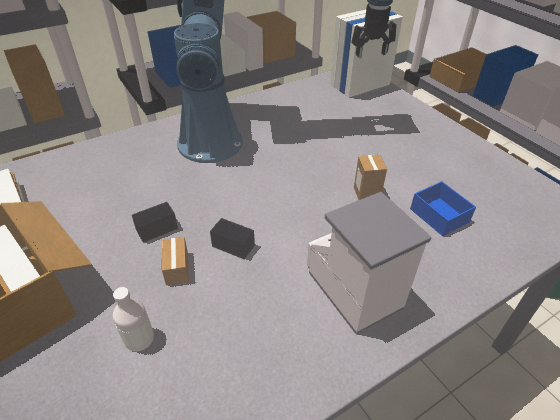

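View pics/top0.png

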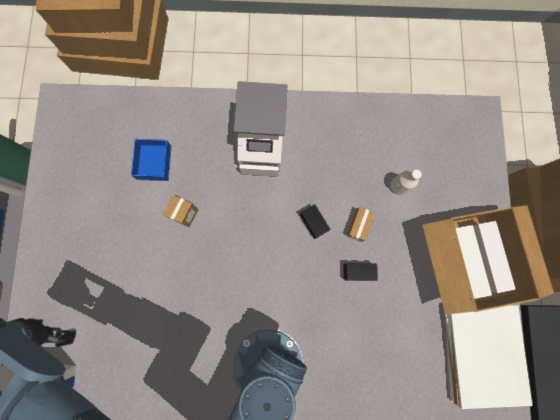

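The top view shows the cabinet at (261,125), facing the robot, with its paddle at (260,146). There are two brown boxes. The one at (362,223), scene (174,261), is long and low, so it fits the carton. The one at (181,210), scene (370,177), is tall, so it is the tallbox. The two black blocks at (313,221) and (360,271) are decoys. I'll confirm this in one enlarged crop and measure.

```bash
cat > h.py <<'E'
import numpy as np, cv2
from bench import sensors, vision, ctrl
from scipy.spatial.transform import Rotation as R
np.set_printoptions(precision=4,suppress=True)
def ext(name,o=None):
    m=vision.camera_model(name)
    if name!="wrist": T=np.linalg.inv(m["extrinsics"])
    else:
        w,x,y,z=o["eef_rot"]; T=np.eye(4); T[:3,:3]=R.from_quat([x,y,z,w]).as_matrix(); T[:3,3]=o["eef_pos"]; T=T@m["hand_eye"]
    return m["K"],T
def cast(px,z,name,o=None):
    K,T=ext(name,o); px=np.atleast_2d(np.asarray(px,float))
    d=np.c_[px,np.ones(len(px))]@np.linalg.inv(K).T@T[:3,:3].T
    c=T[:3,3]; return c+d*((z-c[2])/d[:,2:3])
def proj(P,name,o=None):
    K,T=ext(name,o); p=(np.atleast_2d(P)-T[:3,3])@T[:3,:3]@K.T
    return p[:,:2]/p[:,2:]
E
python3 - <<'E'
from h import *
t=cv2.imread("pics/top0.png"); s=cv2.imread("pics/scene0.png")
print("top cam",ext("top")[1][:3,3],"scene cam",ext("scene")[1][:3,3])
for im,n in((t,"top"),(s,"scene")):
    hsv=cv2.cvtColor(im,cv2.COLOR_BGR2HSV)
    m=cv2.inRange(hsv,(8,80,50),(25,255,255))
    m=cv2.morphologyEx(m,cv2.MORPH_CLOSE,np.ones((7,7)))
    for c in cv2.findContours(m,cv2.RETR_EXTERNAL,cv2.CHAIN_APPROX_NONE)[0]:
        if 150<cv2.contourArea(c)<2500:
            r=cv2.minAreaRect(c); x,y=r[0]
            print(n,r,cv2.contourArea(c)); 
            if n=="top": print(cast(cv2.boxPoints(r),0.06,n)[:,:2])
    # grey roof
a=cv2.resize(t[75:185,220:300],None,fx=5,fy=5,interpolation=cv2.INTER_CUBIC)
b=cv2.resize(t[190:290,290:390],(400,400),interpolation=cv2.INTER_CUBIC)
b2=cv2.resize(s[195:295,125:265],(400,286),interpolation=cv2.INTER_CUBIC)
W=np.zeros((600,800,3),np.uint8); W[:550,:400]=a; W[:300,400:]=cv2.resize(b,(400,300)); W[300:586,400:]=b2
cv2.imwrite("pics/crop1.png",W)
E
```

```text
top cam [0.2934 0.002  1.3039] scene cam [ 1.2043 -0.458   0.8789]
top ((453.8841552734375, 377.4573059082031), (55.65749740600586, 4.527693271636963), 83.6598129272461) 179.5
[[ 0.0651 -0.5684]
 [ 0.0668 -0.5828]
 [-0.094  -0.5911]
 [-0.0955 -0.577 ]]
top ((360.6561279296875, 223.66290283203125), (19.440242767333984, 31.07748031616211), 19.653823852539062) 531.0
[[ 0.4203 -0.2513]
 [ 0.5189 -0.2879]
 [ 0.4981 -0.3488]
 [ 0.4    -0.3114]]
top ((180.60000610351562, 210.30001831054688), (29.068883895874023, 22.360679626464844), 26.56505012512207) 583.5
[[0.478  0.3535]
 [0.5457 0.3254]
 [0.5038 0.2372]
 [0.4369 0.266 ]]
scene ((174.3216552734375, 260.5762634277344), (46.40663146972656, 25.56451416015625), 87.39744567871094) 1003.0
scene ((369.93927001953125, 177.14450073242188), (29.27100944519043, 46.529502868652344), 8.746162414550781) 995.0
scene ((461.70587158203125, 118.82354736328125), (61.39649200439453, 9.946917533874512), 30.963756561279297) 452.5
scene ((456.10003662109375, 66.69999694824219), (47.43416213989258, 45.53679656982422), 18.434946060180664) 1575.0
scene ((34.27585983276367, 82.18965148925781), (82.2630386352539, 33.79655075073242), 68.19859313964844) 2432.0
scene ((274.88238525390625, 35.02941131591797), (48.50712203979492, 45.35416030883789), 75.96376037597656) 1482.0
```

View pics/crop1.png

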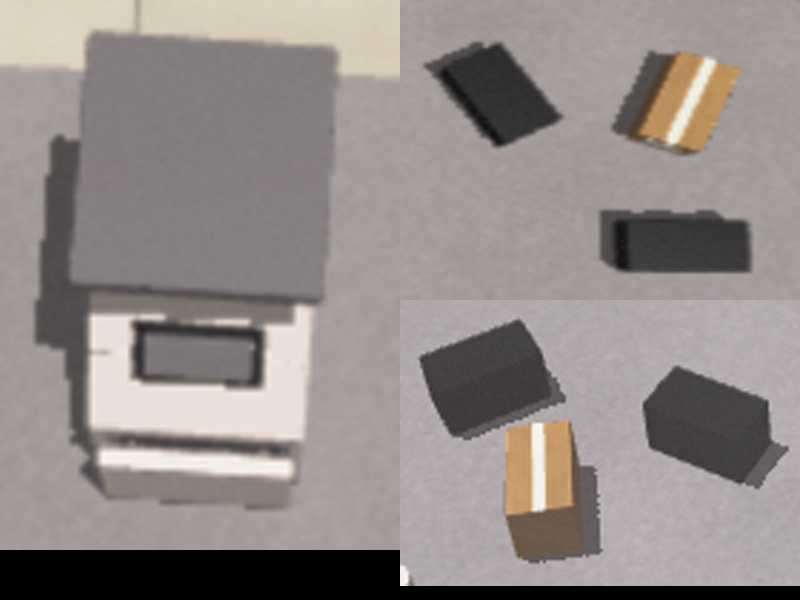

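The carton is confirmed at crop (690,100) in the top view and (540,490) in the scene view: brown with white tape, long and low. The black ones are decoys. The cabinet's roof corners, paddle and front edges are clear in the left crop.

Run:
```python
from h import *
c=lambda P:np.array(P)/5+np.array([220,75])-0.4
def seg(name,P,z):
    W=cast(c(P),z,"top")[:,:2]; print(name,W.tolist(), "mid",W.mean(0))
    for i in range(len(W)-1): d=W[i+1]-W[i]; print("   len %.4f ang %.2f"%(np.hypot(*d),np.degrees(np.arctan2(d[1],d[0]))))
seg("roof",[(92,32),(336,45),(322,302),(72,283),(92,32)],.249)
seg("lowfront",[(88,430),(303,442)],.108)
seg("trayfronttop",[(100,472),(293,479)],.092)
seg("traybot",[(107,497),(280,506)],.008)
# paddle (grey part): centre of face at roughly z .137+.011
seg("paddle",[(143,330),(263,332),(258,385),(142,380),(143,330)],.148)
```

```text
roof [[0.855827746516284, 0.10545440286550466], [0.8519730153396514, -0.04066586364311217], [0.6897777650158596, -0.03466204517895315], [0.6974681963178155, 0.11126819378407789], [0.855827746516284, 0.10545440286550466]] mid [0.7902 0.0494]
   len 0.1462 ang -91.51
   len 0.1623 ang 177.88
   len 0.1461 ang 86.98
   len 0.1585 ang -2.10
lowfront [[0.650975456563001, 0.11159497365790486], [0.6463802743362015, -0.028574336627381396]] mid [0.6487 0.0415]
   len 0.1402 ang -91.88
trayfronttop [[0.6273162313972968, 0.10413301312988459], [0.6256721167923078, -0.022814518301021318]] mid [0.6265 0.0407]
   len 0.1270 ang -90.74
traybot [[0.6324661329407102, 0.10566727719524793], [0.6288896704183473, -0.015745621769260504]] mid [0.6307 0.045 ]
   len 0.1215 ang -91.69
paddle [[0.7059035868105479, 0.07548653583548828], [0.7066048982040432, -0.0008558765215185343], [0.6713145192852501, 0.0015929015157043504], [0.6727149993953296, 0.0750604710269012], [0.7059035868105479, 0.07548653583548828]] mid [0.6925 0.0454]
   len 0.0763 ang -89.47
   len 0.0354 ang 176.03
   len 0.0735 ang 88.91
   len 0.0332 ang 0.74
```

```bash
cat >> h.py <<'E'
C0=np.array([.649,.0405,0]); YAW=np.radians(-2.1)
def cab(p): return C0+R.from_euler('z',YAW).apply(p)
def tool(yaw,tilt=0):  # tool x back toward robot at yaw, tip tilted forward
    return R.from_euler('z',yaw)*R.from_euler('y',-tilt)*R.from_matrix(np.diag([-1.,1,-1]))
def rows(wps,o=None):
    o=o or sensors.get_obs(); w,x,y,z=o["eef_rot"]; R0=R.from_quat([x,y,z,w])
    for p,r in wps:
        print(np.round(R0.inv().apply(p-o["eef_pos"])*1000,1), np.round((R0.inv()*r).as_rotvec(),3))
E
python3 - <<'E'
from h import *
t=np.radians(40)
print(tool(0,t).as_matrix())
rows([(np.array([.32,.33,.34]),tool(YAW)),(cab([-.09,0,.30]),tool(YAW,t)),(cab([-.01,0,.205]),tool(YAW,t))])
E
```

```text
[[-0.766   0.      0.6428]
 [ 0.      1.      0.    ]
 [-0.6428  0.     -0.766 ]]
[-229.  -176.1 -130.1] [-0.001 -0.    -0.212]
[-531.2 -394.5  -89.9] [-0.075 -0.696 -0.203]
[-609.4 -377.6    5. ] [-0.075 -0.696 -0.203]
```

>>> carry_out(
  deltas="-50 -40 -40 0 0 -0.05 1; -100 -80 -80 0 0 -0.1 1; -150 -120 -110 0 0 -0.15 1; -200 -155 -130 0 0 -0.2 1; -250 -195 -130 0 -0.05 -0.21 1; -300 -235 -125 -0.02 -0.2 -0.21 1; -350 -270 -120 -0.04 -0.35 -0.205 1; -400 -310 -115 -0.06 -0.5 -0.205 1; -450 -345 -105 -0.075 -0.65 -0.203 1; -495 -370 -95 -0.075 -0.696 -0.203 1; -531 -394 -90 -0.075 -0.696 -0.203 1; -531 -394 -90 -0.075 -0.696 -0.203 1",
)

```text
time_s: 1.65
eef_pos: [0.5601, 0.0408, 0.2991]
eef_rot: [0.341, 0.02, 0.94, -0.007]
wrist_force: [-0.6, 1.7, -0.1]
opening: -0.005
grasp_force: 0.0
```

Run:
```python
from h import *
o=sensors.get_obs(); im=vision.camera("wrist"); cv2.imwrite("pics/w1.png",im); np.save("w1.npy",np.r_[o["eef_pos"],o["eef_rot"]])
print(proj([cab([.028,0,.148]),cab([.037,0,.157]),cab([0,.07,.108]),cab([0,-.07,.108]),cab([.07,.0,.167])],"wrist",o))
```

```text
[[284.9818 175.4898]
 [285.0166 186.4475]
 [346.1825 132.2139]
 [223.5788 132.8054]
 [285.0571 208.8288]]
```

View pics/w1.png

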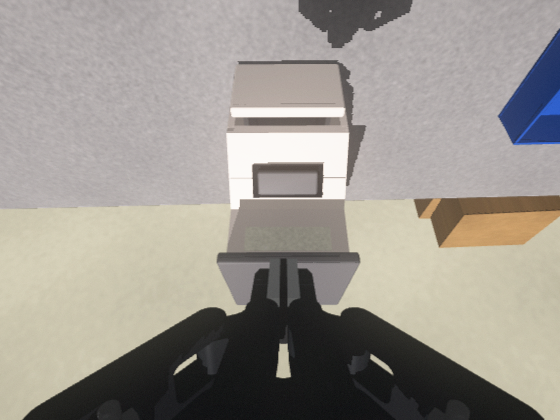

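The wrist view (upside down) shows the paddle at (288,181), between my two predictions, and the lower storey's front edge at row 132 as predicted. I'll press at cabinet (0.032, 0.153).

```bash
sed -i 's/\.0405,0/.0425,0/' h.py
python3 - <<'E'
from h import *
t=np.radians(40); n=np.array([.643,0,-.766]); P=np.array([.032,0,.1525])
rows([(cab(P+d*n),tool(YAW,t)) for d in(-.03,-.008,0,.008)])
E
```

```text
[  1.2   4.1 160.2] [-0.002 -0.002 -0.004]
[  1.2   4.1 182.3] [-0.002 -0.002 -0.004]
[  1.2   4.1 190.3] [-0.002 -0.002 -0.004]
[  1.1   4.1 198.3] [-0.002 -0.002 -0.004]
```

>>> carry_out(
  deltas="1 4 50 0 0 0 1; 1 4 100 0 0 0 1; 1 4 145 0 0 0 1; 1 4 170 0 0 0 1; 1 4 182 0 0 0 1; 1 4 186 0 0 0 1; 1 4 189 0 0 0 1; 1 4 192 0 0 0 1; 1 4 194 0 0 0 1; 1 4 194 0 0 0 1",
)

```text
time_s: 2.95
eef_pos: [0.6833, 0.0442, 0.1514]
eef_rot: [0.342, 0.017, 0.939, -0.006]
wrist_force: [0.2, -0.3, 0.3]
opening: -0.001
grasp_force: 0.0
```

No contact yet, so I press on in small steps.

>>> carry_out(
  deltas="0 0 2 0 0 0 1; 0 0 4 0 0 0 1; 0 0 6 0 0 0 1; 0 0 7 0 0 0 1; 0 0 7 0 0 0 1",
)

```text
time_s: 3.58
eef_pos: [0.6878, 0.0441, 0.1457]
eef_rot: [0.342, 0.017, 0.939, -0.006]
wrist_force: [0.6, 0.5, -1.2]
opening: 0.001
grasp_force: 0.0
```

>>> carry_out(
  deltas="0 0 2 0 0 0 1; 0 0 4 0 0 0 1; 0 0 5 0 0 0 1; 0 0 5 0 0 0 1",
)

```text
time_s: 4.08
eef_pos: [0.691, 0.044, 0.1419]
eef_rot: [0.342, 0.017, 0.939, -0.006]
wrist_force: [0.4, -0.2, -0.2]
opening: 0.001
grasp_force: 0.0
```

Run:
```python
from h import *
o=sensors.get_obs(); print(o["wrist_force"],o["time_s"])
w=vision.camera("wrist"); t=vision.camera("top")
W=np.zeros((600,800,3),np.uint8); W[:420,:560]=w
W[300:600,560:]=cv2.resize(t[75:200,215:315],(240,300),interpolation=cv2.INTER_CUBIC)
s=vision.camera("scene"); W[0:300,560:]=cv2.resize(s[175:345,290:426],(240,300),interpolation=cv2.INTER_CUBIC)
cv2.imwrite("pics/c2.png",W)
```

```text
[ 0.4313 -0.2456 -0.1981] 4.075
```

View pics/c2.png

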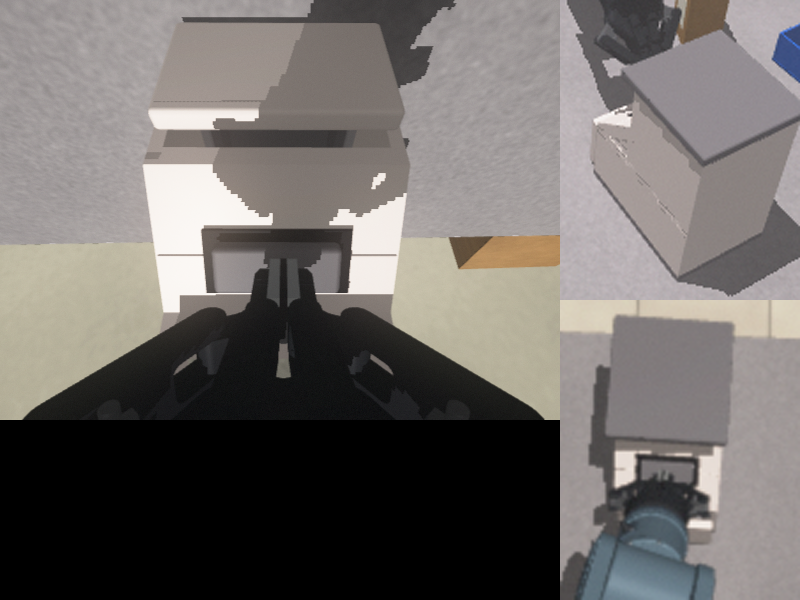

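Run:
```python
from h import *
o=sensors.get_obs()
L=[[0,.07,.108],[0,-.07,.108],[.07,.07,.167],[.07,-.07,.167],[-.02,.065,.092],[-.02,-.065,.092]]
print(proj([cab(p) for p in L],"wrist",o)); print("tcp",proj(o["eef_pos"],"wrist",o))
K,T=ext("wrist",o)
print("cam",T[:3,3])
img=np.array([[410,163],[143,163],[395,293],[162,312],[405,118],[148,118]],float)
# PnP on the cabinet's known points
ok,rv,tv=cv2.solvePnP(np.array(L[:4]+L[4:]),img,K,None)
Rc=cv2.Rodrigues(rv)[0]; M=T[:3,:3]@Rc; print("yaw",R.from_matrix(M).as_euler('zyx',degrees=True),"origin",T[:3,:3]@tv.ravel()+T[:3,3])
print("resid",cv2.projectPoints(np.array(L),rv,tv,K,None)[0][:,0]-img)
```

```text
[[408.827  164.0254]
 [140.5485 164.1241]
 [389.8611 312.4379]
 [162.1157 312.5876]
 [405.8181 112.5954]
 [142.5963 112.666 ]]
tcp [[280.8387 256.6452]]
cam [0.523  0.0513 0.2141]
yaw [-6.1336  3.2185 -4.3907] origin [ 0.645   0.0381 -0.0011]
resid [[-1.8513 -1.1314]
 [ 1.8575  3.6859]
 [-7.9395  6.1874]
 [ 5.9897  1.5424]
 [ 2.0731 -4.4599]
 [-0.9717 -4.0686]]
```

Run:
```python
from h import *
K,T=ext("wrist",sensors.get_obs()); o=sensors.get_obs()
for h in (.014,.009,.005,0):
  s=np.array([.03,.04,.05,.06,.07,.08,.09])
  for_=lambda y:np.array([cab([a*.766-h*.643,y,.108+a*.643+h*.766]) for a in s])
  l=proj(for_(-.035),"wrist",o); r=proj(for_(.035),"wrist",o)
  print(h,"rows",l[:,1].round(),"width",(r-l)[:,0].round())
o=dict(eef_pos=np.load("w1.npy")[:3],eef_rot=np.load("w1.npy")[3:])
for h in (.014,.005,0):
  l=proj([cab([a*.766-h*.643,-.035,.108+a*.643+h*.766]) for a in s],"wrist",o); r=proj([cab([a*.766-h*.643,.035,.108+a*.643+h*.766]) for a in s],"wrist",o)
  print("w1",h,"rows",l[:,1].round(),"width",(r-l)[:,0].round())
im=cv2.imread("pics/w1.png"); print(im[158:206:2,270].mean(1).round())
```

```text
0.014 rows [228. 245. 263. 279. 295. 311. 325.] width [137. 135. 132. 129. 127. 125. 123.]
0.009 rows [224. 241. 258. 275. 290. 305. 320.] width [133. 131. 128. 126. 124. 121. 119.]
0.005 rows [221. 239. 255. 271. 286. 301. 315.] width [130. 128. 126. 123. 121. 119. 117.]
0 rows [218. 235. 251. 267. 282. 296. 310.] width [127. 124. 122. 120. 118. 116. 114.]
w1 0.014 rows [161. 170. 178. 187. 195. 203. 211.] width [62. 61. 61. 60. 60. 59. 59.]
w1 0.005 rows [160. 168. 177. 185. 193. 201. 209.] width [61. 60. 59. 59. 58. 58. 57.]
w1 0 rows [159. 167. 176. 184. 192. 200. 208.] width [60. 59. 59. 58. 58. 57. 57.]
[249. 249. 186. 116.  87.  83.  91. 116. 156. 159. 159. 161. 161. 163.
 163. 164. 165. 165. 134.  82. 247. 145. 144. 142.]
```

Run:
```python
from h import *
im=cv2.imread("pics/c2.png")[:420,:560].mean(2)
print("col225",[(r,int(im[r,225])) for r in range(215,320,3)])
for r in(250,270,285): print(r,[(c,int(im[r,c])) for c in list(range(196,222,2))+list(range(330,364,2))])
print("col284",[(r,int(im[r,284])) for r in range(225,275,2)])
print("fing",[(c,int(im[262,c])) for c in range(240,330,4)])
o=sensors.get_obs(); print(o["joint_efforts"],o["wrist_force"],o["torque"])
```

```text
col225 [(215, 246), (218, 246), (221, 247), (224, 246), (227, 136), (230, 87), (233, 77), (236, 74), (239, 71), (242, 84), (245, 85), (248, 89), (251, 112), (254, 147), (257, 149), (260, 148), (263, 150), (266, 151), (269, 151), (272, 150), (275, 148), (278, 149), (281, 149), (284, 151), (287, 152), (290, 154), (293, 241), (296, 122), (299, 121), (302, 121), (305, 119), (308, 121), (311, 100), (314, 40), (317, 38)]
250 [(196, 248), (198, 247), (200, 247), (202, 223), (204, 97), (206, 95), (208, 98), (210, 94), (212, 100), (214, 108), (216, 105), (218, 104), (220, 104), (330, 84), (332, 87), (334, 87), (336, 88), (338, 84), (340, 73), (342, 59), (344, 64), (346, 67), (348, 63), (350, 70), (352, 212), (354, 239), (356, 239), (358, 239), (360, 239), (362, 239)]
270 [(196, 248), (198, 248), (200, 247), (202, 247), (204, 213), (206, 91), (208, 89), (210, 88), (212, 93), (214, 134), (216, 148), (218, 151), (220, 150), (330, 128), (332, 128), (334, 128), (336, 126), (338, 109), (340, 78), (342, 60), (344, 61), (346, 62), (348, 64), (350, 226), (352, 239), (354, 239), (356, 239), (358, 239),
[... 341 characters left out ...]
8), (358, 238), (360, 238), (362, 238)]
col284 [(225, 121), (227, 122), (229, 53), (231, 41), (233, 42), (235, 40), (237, 40), (239, 40), (241, 38), (243, 57), (245, 58), (247, 58), (249, 62), (251, 64), (253, 60), (255, 62), (257, 61), (259, 36), (261, 35), (263, 33), (265, 34), (267, 31), (269, 32), (271, 32), (273, 31)]
fing [(240, 144), (244, 142), (248, 141), (252, 141), (256, 137), (260, 136), (264, 64), (268, 63), (272, 83), (276, 80), (280, 55), (284, 35), (288, 79), (292, 79), (296, 74), (300, 60), (304, 60), (308, 60), (312, 63), (316, 97), (320, 127), (324, 127), (328, 127)]
[ -0.0041 -39.5837 -31.5187   0.2743  -2.9408  -0.0002] [ 0.1935 -0.0138 -0.0377] [ 0.0361  0.3372 -0.0342]
```

The face measures 123 px wide and centres near s = 0.06 up the slope, so I'm about 5 mm too low on it and perhaps still short. I'll shift up the slope and advance carefully, watching the force.

>>> carry_out(
  deltas="-2 0 -2 0 0 0 1; -5 0 -2 0 0 0 1; -5 0 1 0 0 0 1; -5 0 3 0 0 0 1; -5 0 3 0 0 0 1",
)

```text
time_s: 4.85
eef_pos: [0.6966, 0.0438, 0.1424]
eef_rot: [0.342, 0.017, 0.94, -0.006]
wrist_force: [-0.4, 0.5, -0.0]
opening: -0.003
grasp_force: 0.0
```

>>> carry_out(
  deltas="0 0 2 0 0 0 1; 0 0 4 0 0 0 1; 0 0 4 0 0 0 1",
)

```text
time_s: 5.22
eef_pos: [0.6992, 0.0437, 0.1399]
eef_rot: [0.342, 0.017, 0.939, -0.006]
wrist_force: [-4.2, 0.2, 3.5]
opening: -0.003
grasp_force: 2.7
```

>>> carry_out(
  deltas="0 0 2 0 0 0 1; 0 0 4 0 0 0 1; 0 0 6 0 0 0 1; 0 0 6 0 0 0 1",
)

```text
time_s: 5.72
eef_pos: [0.7032, 0.0436, 0.1352]
eef_rot: [0.342, 0.017, 0.939, -0.006]
wrist_force: [-4.5, -1.2, 3.4]
opening: 0.0
grasp_force: 2.4
```

Run:
```python
from h import *
o=sensors.get_obs(); print(o["wrist_force"])
w=vision.camera("wrist"); t=vision.camera("top"); s=vision.camera("scene")
W=np.zeros((420,800,3),np.uint8); W[:420,:560]=w
W[:300,560:]=cv2.resize(s[175:345,290:426],(240,300),interpolation=cv2.INTER_CUBIC)
cv2.imwrite("pics/c3.png",W); cv2.imwrite("pics/w3.png",w)
```

```text
[-4.4554 -1.2031  3.3773]
```

View pics/c3.png

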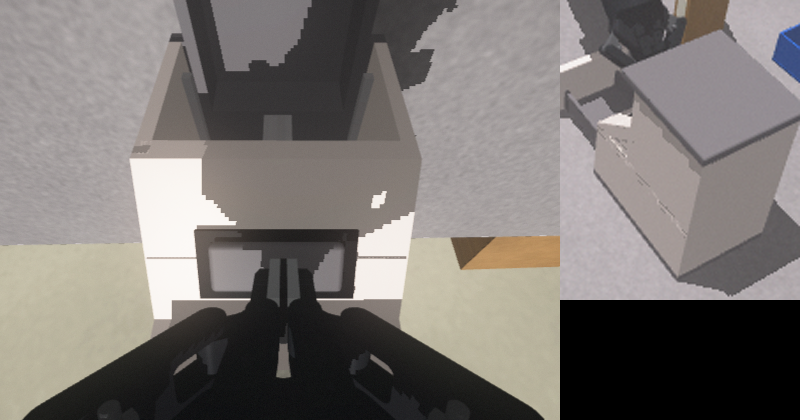

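The tray is out: in the wrist view its open interior lies beyond the cabinet front edge at row 157. I'll retreat along the tool axis, then go up and over to the carton. Before that I'll check for the geometry offset.

Run:
```python
from h import *
o=sensors.get_obs()
print(proj([cab(p) for p in [[0,.07,.108],[0,-.07,.108],[.07,.07,.167],[.07,-.07,.167]]],"wrist",o), "tcp",proj(o["eef_pos"],"wrist",o))
print("seen front edge (130,157) (421,157)")
w,x,y,z=o["eef_rot"]; print(R.from_quat([x,y,z,w]).as_matrix())
im=cv2.imread("pics/w3.png").mean(2)
print("col225",[(r,int(im[r,225])) for r in range(225,320,3)])
for r in(275,): print(r,[(c,int(im[r,c])) for c in list(range(190,222,2))+list(range(330,364,2))])
for h in (.014,.009,.005,0,-.005,-.01):
  s=np.array([.04,.05,.06,.07,.08])
  f=lambda y:np.array([cab([a*.766-h*.643,y,.108+a*.643+h*.766]) for a in s])
  l=proj(f(-.035),"wrist",o); r=proj(f(.035),"wrist",o)
  print(h,"rows",l[:,1].round(),"width",(r-l)[:,0].round())
# tray interior from top: rectangle edges later
rows([(o["eef_pos"]+np.array([-.10,0,.12]),tool(YAW,.7)),(np.array([.50,-.15,.28]),tool(np.radians(-20))),(np.array([.42,-.28,.22]),tool(np.radians(-20)))])
```

```text
[[420.5304 158.6369]
 [127.2902 158.7457]
 [398.1983 319.5093]
 [152.6829 319.6791]] tcp [[280.8387 256.6453]]
seen front edge (130,157) (421,157)
[[-0.7653  0.0367  0.6427]
 [ 0.0288  0.9993 -0.0229]
 [-0.6431  0.001  -0.7658]]
col225 [(225, 168), (228, 134), (231, 82), (234, 84), (237, 67), (240, 63), (243, 80), (246, 96), (249, 128), (252, 148), (255, 150), (258, 148), (261, 149), (264, 150), (267, 150), (270, 149), (273, 150), (276, 151), (279, 151), (282, 152), (285, 151), (288, 152), (291, 106), (294, 71), (297, 69), (300, 161), (303, 122), (306, 121), (309, 122), (312, 88), (315, 36), (318, 36)]
275 [(190, 248), (192, 248), (194, 248), (196, 248), (198, 145), (200, 90), (202, 91), (204, 90), (206, 87), (208, 86), (210, 109), (212, 139), (214, 153), (216, 154), (218, 153), (220, 151), (330, 128), (332, 127), (334, 129), (336, 129), (338, 124), (340, 110), (342, 76), (344, 55), (346, 57), (348, 58), (350, 58), (352, 58), (354, 80), (356, 240), (358, 239), (360, 239), (362, 239)]
0.014 rows [248. 266. 284. 302. 318.] width [147. 144. 141. 138. 136.]
0.009 rows [243. 262. 279. 296. 312.] width [143. 140. 137. 134. 132.]
0.005 rows [240. 258. 275. 292. 308.] width [139. 136. 134. 131. 129.]
0 rows [236. 254. 270. 287. 302.] width [135. 132. 130. 128. 125.]
-0.005 rows [232. 249. 266. 282. 297.] width [131. 129. 126. 124. 122.]
-0.01 rows [229. 246. 262. 277. 292.] width [128. 125. 123. 121. 119.]
[  -0.6   -3.6 -156.2] [ 0.001 -0.001 -0.001]
[  56.7 -200.8 -237. ] [0.11  0.693 0.299]
[ 152.8 -333.7 -239.5] [0.11  0.693 0.299]
```

>>> carry_out(
  deltas="0 0 -15 0 0 0 1; 0 0 -60 0 0 0 1; 0 0 -110 0 0 0 1; 0 0 -155 0 0 0 1; 10 -45 -180 0.02 0.12 0.05 0.5; 25 -95 -205 0.04 0.28 0.12 0; 40 -150 -225 0.07 0.45 0.2 0; 57 -200 -237 0.09 0.6 0.25 0; 90 -245 -238 0.11 0.693 0.299 0; 120 -290 -239 0.11 0.693 0.299 0; 135 -335 -239 0.11 0.693 0.299 0; 135 -335 -239 0.11 0.693 0.299 0",
)

```text
time_s: 7.38
eef_pos: [0.4327, -0.2843, 0.23]
eef_rot: [-0.001, 0.176, 0.984, 0.0]
wrist_force: [-0.2, 1.2, 0.4]
opening: 0.999
grasp_force: 0.0
```

Run:
```python
from h import *
o=sensors.get_obs(); print(o["time_s"],o["eef_pos"],o["wrist_force"],o["opening"])
w=vision.camera("wrist"); t=vision.camera("top"); s=vision.camera("scene")
cv2.imwrite("pics/w4.png",w); cv2.imwrite("pics/t4.png",t); cv2.imwrite("pics/s4.png",s); np.save("w4.npy",np.r_[o["eef_pos"],o["eef_rot"]])
W=np.zeros((600,800,3),np.uint8); W[:420,:560]=w
W[:300,560:]=cv2.resize(t[75:235,200:328],(240,300),interpolation=cv2.INTER_CUBIC)
cv2.imwrite("pics/c4.png",W)
hsv=cv2.cvtColor(w,cv2.COLOR_BGR2HSV); m=cv2.inRange(hsv,(8,80,50),(25,255,255))
m=cv2.morphologyEx(m,cv2.MORPH_CLOSE,np.ones((25,25)))
for c in cv2.findContours(m,cv2.RETR_EXTERNAL,cv2.CHAIN_APPROX_NONE)[0]:
    if cv2.contourArea(c)>800:
        r=cv2.minAreaRect(c); print(r,cv2.contourArea(c)); print(cv2.boxPoints(r).tolist()); print(cast(cv2.boxPoints(r),.06,"wrist",o))
```

```text
7.375 [ 0.4327 -0.2843  0.23  ] [-0.1643  1.2075  0.3571] 0.9991916251064035
((275.0, 208.0), (90.0, 50.0), 90.0) 4077.5
[[250.0, 163.0], [300.0, 163.0], [300.0, 253.0], [250.0, 253.0]]
[[ 0.3968 -0.3076  0.06  ]
 [ 0.4153 -0.2574  0.06  ]
 [ 0.5155 -0.2924  0.06  ]
 [ 0.4951 -0.3476  0.06  ]]
((55.5, 247.5), (111.0, 225.0), 0.0) 13549.0
[[0.0, 360.0], [0.0, 135.0], [111.0, 135.0], [111.0, 360.0]]
[[ 0.5258 -0.7206  0.06  ]
 [ 0.28   -0.5403  0.06  ]
 [ 0.3198 -0.4321  0.06  ]
 [ 0.5771 -0.5814  0.06  ]]
```

View pics/c4.png

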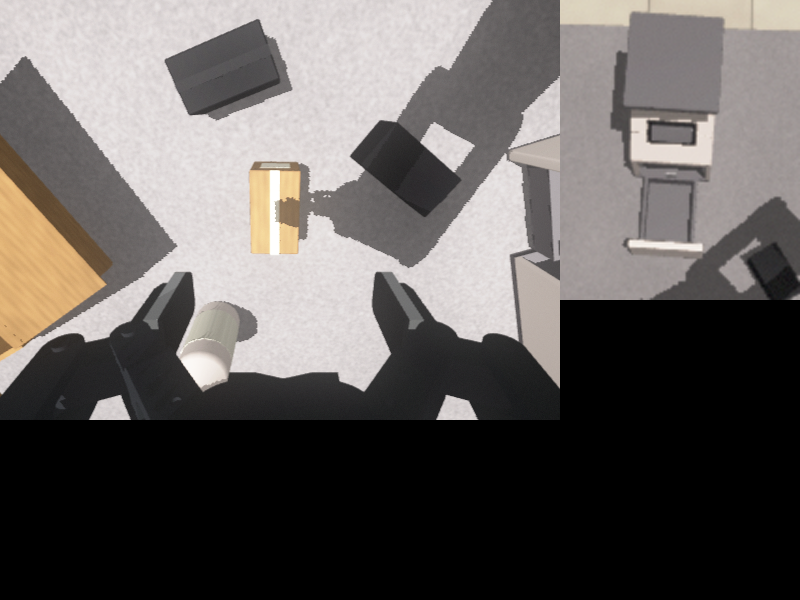

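The wrist view shows the carton aligned with the tool: top face cols 250–300, rows 170–254. The bottle at (210,345) is clear of it. In the top inset the tray is fully out.

Run:
```python
from h import *
o=sensors.get_obs()
P=cast([[249.5,170],[299.5,170],[300.5,253.5],[249.5,253.5]],.06,"wrist",o); print(P, "c",P.mean(0))
for i in range(4): d=P[(i+1)%4]-P[i]; print(np.hypot(*d[:2]),np.degrees(np.arctan2(d[1],d[0])))
c=P.mean(0); yaw=np.radians(-20)
rows([(np.array([c[0],c[1],z]),tool(yaw)) for z in(.2,.09,.03,.02)])
```

```text
[[ 0.4058 -0.3085  0.06  ]
 [ 0.4243 -0.2577  0.06  ]
 [ 0.519  -0.289   0.06  ]
 [ 0.4984 -0.3457  0.06  ]] c [ 0.4619 -0.3002  0.06  ]
0.05402868233655875 70.02687699530252
0.09972974840036783 -18.328368900988423
0.060298119865948456 -109.9765978347116
0.09974320584135069 158.06943142505853
[-32.2  -8.2  31.3] [0. 0. 0.]
[-32.2  -8.3 141.3] [0. 0. 0.]
[-32.2  -8.3 201.3] [0. 0. 0.]
[-32.2  -8.3 211.3] [0. 0. 0.]
```

Sizes check out (57 × 100 mm) and the centre is (0.462, −0.300). I'll grip high so the fingertips stay above the tray walls when letting go.

>>> carry_out(
  deltas="-16 -4 55 0 0 0 0; -32 -8 110 0 0 0 0; -32 -8 155 0 0 0 0; -32 -8 185 0 0 0 0; -32 -8 197 0 0 0 0; -32 -8 197 0 0 0 1; -32 -8 197 0 0 0 1; -32 -8 197 0 0 0 1; -32 -8 197 0 0 0 1; -32 -8 197 0 0 0 1",
)

```text
time_s: 8.78
eef_pos: [0.4648, -0.3032, 0.0391]
eef_rot: [0.004, 0.174, 0.985, -0.003]
wrist_force: [-0.1, 0.1, 16.0]
opening: 0.003
grasp_force: 7.5
```

Run:
```python
from h import *
o=sensors.get_obs(); print(o["time_s"],o["eef_pos"],o["wrist_force"],o["opening"],o["grasp_force"])
# tray from top picture taken with arm away
t=cv2.imread("pics/t4.png"); s=cv2.imread("pics/s4.png")
a=cv2.resize(t[125:215,225:295],None,fx=6,fy=6,interpolation=cv2.INTER_CUBIC)
w=vision.camera("wrist"); W=np.zeros((560,800,3),np.uint8); W[:540,:420]=a; W[:285,420:]=cv2.resize(w,(380,285))
s5=vision.camera("scene"); W[290:290+270,420:]=cv2.resize(s5[200:300,110:251],(380,270),interpolation=cv2.INTER_CUBIC)
cv2.imwrite("pics/c5.png",W)
```

```text
8.775 [ 0.4648 -0.3032  0.0391] [-0.1065  0.1116 15.9975] 0.0026035576736103835 7.537186837289482
```

View pics/c5.png

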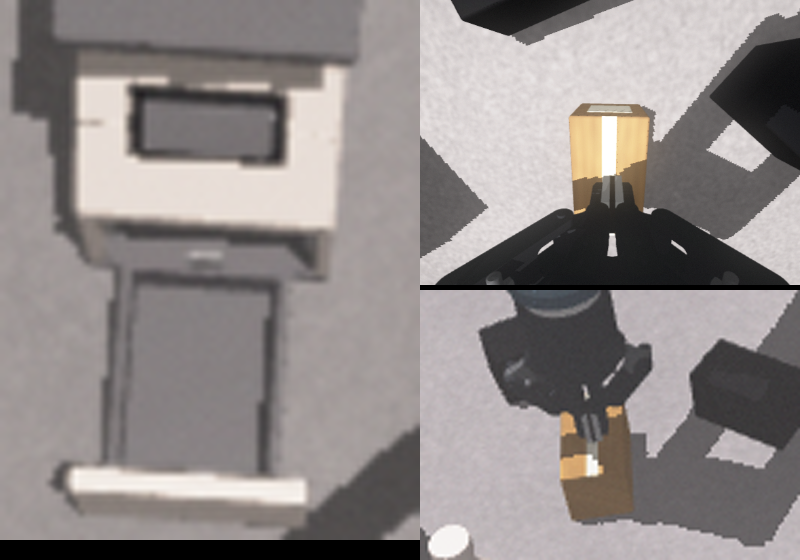

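The force and picture show the shut fingers resting on top of the carton (wrist view, tips at small-view (612,180)) while the reported TCP reads z = 0.039. The real tips therefore sit about 20 mm short of the reported TCP, which also explains the paddle. I'll lift, open, remeasure and go 20 mm lower.

>>> carry_out(
  deltas="0 0 -15 0 0 0 1; 0 0 -60 0 0 0 0.5; 0 0 -110 0 0 0 0; 0 0 -150 0 0 0 0; 0 0 -150 0 0 0 0; 0 0 -150 0 0 0 0",
)

```text
time_s: 9.62
eef_pos: [0.4611, -0.3002, 0.1845]
eef_rot: [0.0, 0.174, 0.985, -0.0]
wrist_force: [0.3, -0.3, -0.9]
opening: 0.996
grasp_force: 0.0
```

Run:
```python
from h import *
o=sensors.get_obs(); print(o["time_s"],o["eef_pos"],o["opening"])
w=vision.camera("wrist"); cv2.imwrite("pics/w6.png",w)
hsv=cv2.cvtColor(w,cv2.COLOR_BGR2HSV); m=cv2.inRange(hsv,(8,70,40),(28,255,255)); m[:, :180]=0
m=cv2.morphologyEx(m,cv2.MORPH_CLOSE,np.ones((21,21)))
c=max(cv2.findContours(m,cv2.RETR_EXTERNAL,cv2.CHAIN_APPROX_NONE)[0],key=cv2.contourArea)
b=cv2.boxPoints(cv2.minAreaRect(c)); print(b.tolist())
print(cast(b,.06,"wrist",o)[:,:2])
col=int(b[:,0].mean())-18; print([(r,w[r,col].tolist()) for r in range(int(b[:,1].min())-4,int(b[:,1].min())+24,2)])
# tray from crop c5: /6+(225,125)
g=lambda P:np.array(P)/6+np.array([225,125])-.4
def seg(n,P,z):
    W=cast(g(P),z,"top"); d=W[1]-W[0]; print(n,W[:,:2].tolist(),W.mean(0)[:2],np.hypot(*d[:2]),np.degrees(np.arctan2(d[1],d[0])))
seg("panel top outer",[(70,488),(306,502)],.092)
seg("panel top inner",[(70,467),(306,481)],.092)
seg("floor rear",[(135,280),(278,286)],.018)
seg("side walls top L",[(122,268),(112,465)],.048)
seg("inner R floor",[(278,286),(268,472)],.018)
seg("inner L floor",[(135,280),(124,465)],.018)
print("expected tray_in", cab([-.13+.05,0,0]))
```

```text
9.625 [ 0.4611 -0.3002  0.1845] 0.9962460368475995
[[249.0, 139.0], [309.0, 139.0], [309.0, 244.0], [249.0, 244.0]]
[[ 0.3994 -0.3092]
 [ 0.4179 -0.2585]
 [ 0.5159 -0.2912]
 [ 0.4953 -0.3479]]
[(135, [216, 217, 224]), (137, [213, 215, 223]), (139, [102, 122, 144]), (141, [91, 115, 137]), (143, [97, 118, 140]), (145, [139, 192, 231]), (147, [148, 206, 240]), (149, [149, 207, 240]), (151, [150, 207, 240]), (153, [148, 206, 240]), (155, [147, 205, 239]), (157, [147, 205, 240]), (159, [149, 207, 240]), (161, [150, 207, 241])]
panel top outer [[0.5039150463927842, 0.11042899658308461], [0.49904858306843713, -0.016628619645721026]] [0.5015 0.0469] 0.12715077784675038 -92.19342682827705
panel top inner [[0.515394349595984, 0.11086038752602509], [0.5105377149644759, -0.016412766348802746]] [0.513  0.0472] 0.12736578267803944 -92.1852976386369
floor rear [[0.6401822056653677, 0.08400898062110848], [0.6386090109122607, 0.0009103975174001217]] [0.6394 0.0425] 0.08311347336969577 -91.08457509136157
side walls top L [[0.6389451006555946, 0.08968816428763998], [0.5251080239387608, 0.09145902424589558]] [0.582  0.0906] 0.11385084971323696 179.10877350827786
inner R floor [[0.6386090109122607, 0.0009103975174001217], [0.5285487000936624, 0.0043239958374629486]] [0.5836 0.0026] 0.11011323567572252 178.22350041005095
inner L floor [[0.6401822056653677, 0.08400898062110848], [0.5307941338862832, 0.08674781299611638]] [0.5855 0.0854] 0.1094223535221416 178.56574163506806
expected tray_in [0.5691 0.0454 0.    ]
```

>>> carry_out(
  deltas="0 -1 60 0 0 0 0; 0 -1 115 0 0 0 0; 0 -1 150 0 0 0 0; 0 -1 168 0 0 0 0; 0 -1 174 0 0 0 0; 0 -1 174 0 0 0 0; 0 -1 174 0 0 0 1; 0 -1 174 0 0 0 1; 0 -1 174 0 0 0 1; 0 -1 174 0 0 0 1; 0 -1 174 0 0 0 1",
)

```text
time_s: 11.05
eef_pos: [0.462, -0.3025, 0.0119]
eef_rot: [0.001, 0.174, 0.985, -0.001]
wrist_force: [-1.4, -0.7, 6.0]
opening: 0.642
grasp_force: 65.0
```

Gripped: the opening is 0.64, about 55 mm, at 65 N. I'll lift and check.

>>> carry_out(
  deltas="0 0 -10 0 0 0 1; 0 0 -35 0 0 0 1; 0 0 -75 0 0 0 1; 0 0 -115 0 0 0 1; 0 0 -150 0 0 0 1; 0 0 -170 0 0 0 1; 0 0 -170 0 0 0 1",
)

```text
time_s: 11.92
eef_pos: [0.4617, -0.3019, 0.1823]
eef_rot: [0.002, 0.174, 0.985, -0.001]
wrist_force: [-0.1, -0.2, -2.0]
opening: 0.644
grasp_force: 64.0
```

Run:
```python
from h import *
o=sensors.get_obs(); print(o["time_s"],o["eef_pos"],o["opening"],o["grasp_force"],o["wrist_force"])
w=vision.camera("wrist"); s=vision.camera("scene"); cv2.imwrite("pics/w7.png",w)
W=np.zeros((420,800,3),np.uint8); W[:,:560]=w; W[:300,560:]=cv2.resize(s[150:300,120:240],(240,300),interpolation=cv2.INTER_CUBIC)
cv2.imwrite("pics/c7.png",W)
y=np.radians(-2.1); T=np.array([.576,.0445])
rows([(np.array([.51,-.13,.185]),tool(np.radians(-10))),(np.r_[T,.185],tool(y)),(np.r_[T,.060],tool(y)),(np.r_[T,.029],tool(y))])
```

```text
11.925 [ 0.4617 -0.3019  0.1823] 0.6438502002316908 64.03138518333435 [-0.0614 -0.2172 -2.0428]
[ 11.8 177.4  -5.5] [ 0.001 -0.001 -0.174]
[  9.5 363.9  -5.4] [ 0.001 -0.001 -0.312]
[  9.3 363.9 119.6] [ 0.001 -0.001 -0.312]
[  9.3 363.8 150.6] [ 0.001 -0.001 -0.312]
```

View pics/c7.png

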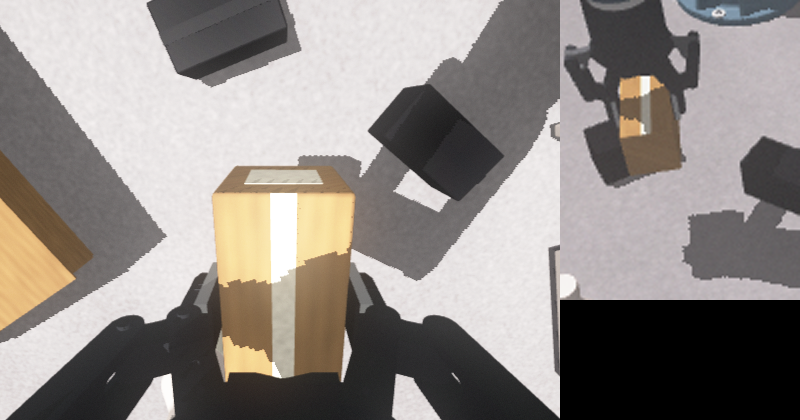

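The carton is held level and centred (near end at row 193, cols 213–354, working out at +50 mm along the tool). I'll carry it over the tray.

>>> carry_out(
  deltas="1 20 -5 0 0 -0.02 1; 4 60 -5 0 0 -0.06 1; 7 105 -5 0 0 -0.1 1; 10 150 -5 0 0 -0.14 1; 12 195 -5 0 0 -0.18 1; 12 240 -5 0 0 -0.22 1; 11 285 -5 0 0 -0.26 1; 10 325 -5 0 0 -0.3 1; 9 352 -5 0 0 -0.312 1; 9 364 -5 0 0 -0.312 1; 9 364 -5 0 0 -0.312 1",
)

```text
time_s: 13.4
eef_pos: [0.5764, 0.0447, 0.1844]
eef_rot: [-0.001, 0.018, 1.0, -0.0]
wrist_force: [-0.2, 0.0, -2.3]
opening: 0.645
grasp_force: 64.1
```

Run:
```python
from h import *
o=sensors.get_obs(); print(o["time_s"],o["eef_pos"],o["opening"],o["wrist_force"])
w=vision.camera("wrist"); t=vision.camera("top"); cv2.imwrite("pics/w8.png",w); cv2.imwrite("pics/t8.png",t)
W=np.zeros((420,800,3),np.uint8); W[:,:560]=w; W[:300,560:]=cv2.resize(t[75:235,200:328],(240,300),interpolation=cv2.INTER_CUBIC)
cv2.imwrite("pics/c8.png",W)
# predicted tray corners (z .048 side-wall tops; front panel top inner edge)
C=np.array([.576,.0445,0])
f=lambda a,b,z:C+R.from_euler('z',YAW).apply([a,b,z])
P=[f(-.061,.042,.048),f(-.061,-.042,.048),f(.061,.042,.048),f(.061,-.042,.048),f(-.063,.065,.092),f(-.063,-.065,.092)]
print(proj(P,"wrist",o).round(1))
```

```text
13.4 [0.5764 0.0447 0.1844] 0.6445530412155012 [-0.2272  0.0369 -2.3065]
[[326.8 130.6]
 [236.5 130.5]
 [321.5 249.9]
 [241.8 249.8]
 [363.2 132. ]
 [199.6 131.7]]
```

View pics/c8.png

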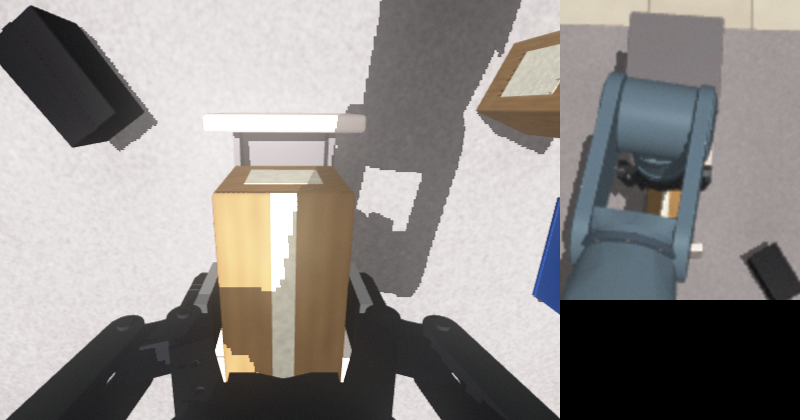

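The tray panel is at rows 113–132, cols 204–366, within about 3 px of prediction, and the carton is centred over it. I'll lower it gently.

>>> carry_out(
  deltas="0 1 25 0 0 0 1; 0 1 60 0 0 0 1; 0 1 95 0 0 0 1; 0 1 125 0 0 0 1; 0 1 140 0 0 0 1; 0 1 147 0 0 0 1; 0 1 150 0 0 0 1; 0 1 150 0 0 0 1",
)

```text
time_s: 14.5
eef_pos: [0.5776, 0.0448, 0.036]
eef_rot: [0.001, 0.018, 1.0, -0.0]
wrist_force: [0.5, -0.1, -2.8]
opening: 0.645
grasp_force: 64.1
```

>>> carry_out(
  deltas="0 0 2 0 0 0 1; 0 0 4 0 0 0 1; 0 0 5 0 0 0 1; 0 0 6 0 0 0 1; 0 0 6 0 0 0 1",
)

```text
time_s: 15.12
eef_pos: [0.5769, 0.045, 0.0298]
eef_rot: [-0.0, 0.018, 1.0, -0.0]
wrist_force: [-3.3, 1.2, 4.3]
opening: 0.642
grasp_force: 65.0
```

It touches at the expected height (pick height + 18 mm). I'll release and rise.

>>> carry_out(
  deltas="0 0 0 0 0 0 0.3; 0 0 0 0 0 0 0.25; 0 0 0 0 0 0 0.2; 0 0 0 0 0 0 0.15; 0 0 -5 0 0 0 0.15; 0 0 -20 0 0 0 0.15; 0 0 -50 0 0 0 0.15; 0 0 -95 0 0 0 0.15; 0 0 -140 0 0 0 0.15; 0 0 -170 0 0 0 0.15; 0 0 -180 0 0 0 0.15",
)

```text
time_s: 16.5
eef_pos: [0.5784, 0.0448, 0.2126]
eef_rot: [0.003, 0.018, 1.0, -0.0]
wrist_force: [0.8, -0.9, -0.6]
opening: 0.844
grasp_force: 0.0
```

Run:
```python
from h import *
o=sensors.get_obs(); print(o["time_s"],o["eef_pos"],o["opening"],o["wrist_force"])
w=vision.camera("wrist"); cv2.imwrite("pics/w9.png",w)
hsv=cv2.cvtColor(w,cv2.COLOR_BGR2HSV); m=cv2.inRange(hsv,(8,60,40),(28,255,255)); m[:,:190]=0; m[:,400:]=0
m=cv2.morphologyEx(m,cv2.MORPH_CLOSE,np.ones((21,21)))
for c in cv2.findContours(m,cv2.RETR_EXTERNAL,cv2.CHAIN_APPROX_NONE)[0]:
    if cv2.contourArea(c)>500:
        r=cv2.minAreaRect(c); b=cv2.boxPoints(r); print(r,cv2.contourArea(c)); print(b.tolist()); print(cast(b,.078,"wrist",o)[:,:2])
hull=c; 
g=w.mean(2)
for col in(268,300): print(col,[(r,int(g[r,col])) for r in range(60,330,5)])
```

```text
16.5 [0.5784 0.0448 0.2126] 0.8441966735535859 [ 0.8236 -0.9063 -0.6285]
((283.5, 185.5), (103.0, 59.0), 90.0) 5720.0
[[254.0, 134.0], [313.0, 134.0], [313.0, 237.0], [254.0, 237.0]]
[[0.52   0.0211]
 [0.522  0.0757]
 [0.6258 0.0751]
 [0.6236 0.0142]]
268 [(60, 218), (65, 214), (70, 218), (75, 218), (80, 221), (85, 217), (90, 223), (95, 222), (100, 227), (105, 221), (110, 233), (115, 255), (120, 255), (125, 250), (130, 129), (135, 186), (140, 197), (145, 205), (150, 204), (155, 205), (160, 204), (165, 205), (170, 205), (175, 204), (180, 201), (185, 199), (190, 200), (195, 197), (200, 196), (205, 197), (210, 200), (215, 201), (220, 122), (225, 110), (230, 110), (235, 108), (240, 183), (245, 184), (250, 106), (255, 109), (260, 113), (265, 114), (270, 196), (275, 254), (280, 254), (285, 254), (290, 254), (295, 254), (300, 254), (305, 254), (310, 187), (315, 103), (320, 155), (325, 184)]
300 [(60, 215), (65, 217), (70, 217), (75, 214), (80, 212), (85, 217), (90, 215), (95, 222), (100, 224), (105, 223), (110, 220), (115, 255), (120, 255), (125, 249), (130, 129), (135, 149), (140, 189), (145, 208), (150, 205), (155, 204), (160, 204), (165, 203), (170, 202), (175, 199), (180, 198), (185, 201), (190, 201), (195, 200), (200, 201), (205, 198), (210, 193), (215, 194), (220, 105), (225, 105), (230, 102), (235, 103), (240, 152), (245, 180), (250, 99), (255, 97), (260, 101), (265, 104), (270, 190), (275, 254), (280, 254), (285, 254), (290, 254), (295, 254), (300, 254), (305, 254), (310, 178), (315, 87), (320, 107), (325, 150)]
```

The carton lies flat inside the tray: top face x 0.523–0.625, y 0.018–0.075, with yaw matching. Next I set up to push the panel with shut fingertips, tilted 30°.

Run:
```python
from h import *
t=np.radians(30)
rows([(np.array([.45,.049,.24]),tool(YAW,t)),(np.array([.45,.049,.03]),tool(YAW,t))])
```

```text
[128.2  -0.5 -28.2] [-0.    -0.519 -0.   ]
[129.1  -0.4 181.8] [-0.    -0.519 -0.   ]
```

>>> carry_out(
  deltas="30 0 -15 0 -0.1 0 0.5; 65 0 -28 0 -0.25 0 1; 100 0 -28 0 -0.4 0 1; 128 0 -28 0 -0.519 0 1; 128 0 -10 0 -0.519 0 1; 128 0 35 0 -0.519 0 1; 128 0 80 0 -0.519 0 1; 128 0 125 0 -0.519 0 1; 129 0 160 0 -0.519 0 1; 129 0 180 0 -0.519 0 1; 129 0 182 0 -0.519 0 1; 129 0 182 0 -0.519 0 1",
)

```text
time_s: 18.05
eef_pos: [0.4478, 0.0497, 0.0271]
eef_rot: [0.256, 0.018, 0.966, -0.005]
wrist_force: [-0.1, 0.6, 0.8]
opening: 0.003
grasp_force: 0.0
```

Run:
```python
from h import *
o=sensors.get_obs(); print(o["time_s"],o["eef_pos"],o["wrist_force"],o["opening"])
t=np.radians(30); p=o["eef_pos"]; u=np.array([np.cos(YAW),np.sin(YAW),0])
rows([(np.array([*(p+u*d)[:2],.03]),tool(YAW,t)) for d in(.04,.05,.06,.1,.18,.19)])
```

```text
18.05 [0.4478 0.0497 0.0271] [-0.0962  0.5893  0.7875] 0.0029780735579088137
[-36.2   0.   17.3] [ 0.    -0.005 -0.   ]
[-44.9   0.   22.2] [ 0.    -0.005 -0.   ]
[-53.6   0.   27.2] [ 0.    -0.005 -0.   ]
[-88.3   0.   47. ] [ 0.    -0.005 -0.   ]
[-157.8    0.1   86.6] [ 0.    -0.005 -0.   ]
[-166.5    0.1   91.6] [ 0.    -0.005 -0.   ]
```

>>> carry_out(
  deltas="-13 0 6 0 0 0 1; -26 0 13 0 0 0 1; -36 0 18 0 0 0 1; -40 0 20 0 0 0 1; -43 0 22 0 0 0 1; -45 0 23 0 0 0 1; -48 0 25 0 0 0 1; -50 0 26 0 0 0 1; -53 0 27 0 0 0 1; -55 0 28 0 0 0 1; -57 0 30 0 0 0 1; -60 0 31 0 0 0 1",
)

```text
time_s: 19.55
eef_pos: [0.5137, 0.0475, 0.0287]
eef_rot: [0.255, 0.018, 0.967, -0.004]
wrist_force: [-6.5, -2.6, 0.6]
opening: -0.002
grasp_force: 3.2
```

Contact at about 6.5 N. I continue at about 40 mm/s.

>>> carry_out(
  deltas="-3 0 2 0 0 0 1; -7 0 4 0 0 0 1; -11 0 6 0 0 0 1; -15 0 9 0 0 0 1; -20 0 11 0 0 0 1; -24 0 14 0 0 0 1; -28 0 16 0 0 0 1; -33 0 19 0 0 0 1; -37 0 21 0 0 0 1; -41 0 24 0 0 0 1; -46 0 26 0 0 0 1; -50 0 29 0 0 0 1",
)

```text
time_s: 21.05
eef_pos: [0.5715, 0.0451, 0.0284]
eef_rot: [0.255, 0.018, 0.967, -0.005]
wrist_force: [-7.9, -2.1, 6.4]
opening: -0.002
grasp_force: 4.2
```

>>> carry_out(
  deltas="-4 0 2 0 0 0 1; -8 0 4 0 0 0 1; -12 0 6 0 0 0 1; -16 0 9 0 0 0 1; -20 0 11 0 0 0 1; -24 0 13 0 0 0 1; -28 0 16 0 0 0 1; -32 0 18 0 0 0 1; -35 0 20 0 0 0 1; -38 0 22 0 0 0 1; -41 0 24 0 0 0 1; -43 0 25 0 0 0 1",
)

```text
time_s: 22.55
eef_pos: [0.6215, 0.0432, 0.0282]
eef_rot: [0.255, 0.018, 0.967, -0.005]
wrist_force: [-8.9, -2.6, 6.7]
opening: -0.002
grasp_force: 4.5
```

Run:
```python
from h import *
o=sensors.get_obs(); print(o["time_s"],o["eef_pos"],o["wrist_force"])
t=vision.camera("top"); s=vision.camera("scene"); cv2.imwrite("pics/s10.png",s); cv2.imwrite("pics/t10.png",t)
```

```text
22.55 [0.6215 0.0432 0.0282] [-8.9076 -2.5771  6.7359]
```

>>> carry_out(
  deltas="-2 0 1 0 0 0 1; -4 0 2 0 0 0 1; -5 0 3 0 0 0 1; -7 0 4 0 0 0 1; -8 0 4.5 0 0 0 1; -9 0 5 0 0 0 1; -10 0 5.5 0 0 0 1; -10 0 5.5 0 0 0 1",
)

```text
time_s: 23.65
eef_pos: [0.632, 0.0429, 0.0278]
eef_rot: [0.254, 0.018, 0.967, -0.004]
wrist_force: [-9.6, -2.1, 4.8]
opening: 0.002
grasp_force: 4.8
```

>>> carry_out(
  deltas="-1 0 0.6 0 0 0 1; -2 0 1.1 0 0 0 1; -3 0 1.7 0 0 0 1; -3.5 0 2 0 0 0 1; -3.5 0 2 0 0 0 1",
)

```text
time_s: 24.28
eef_pos: [0.6362, 0.0428, 0.0279]
eef_rot: [0.254, 0.018, 0.967, -0.005]
wrist_force: [-7.9, -0.9, 5.4]
opening: 0.001
grasp_force: 4.2
```

>>> carry_out(
  deltas="-1 0 0.6 0 0 0 1; -2 0 1.1 0 0 0 1; -3 0 1.7 0 0 0 1; -3.5 0 2 0 0 0 1; -3.5 0 2 0 0 0 1",
)

```text
time_s: 24.9
eef_pos: [0.6385, 0.0429, 0.0273]
eef_rot: [0.253, 0.018, 0.967, -0.004]
wrist_force: [-20.9, -3.3, 15.0]
opening: 0.003
grasp_force: 10.5
```

Force has risen to 21 N, probably the hard stop. I'll back off gently and check that it stays shut.

>>> carry_out(
  deltas="1 0 -0.6 0 0 0 1; 3 0 -1.7 0 0 0 1; 5 0 -2.8 0 0 0 1; 7 0 -4 0 0 0 1; 9 0 -5 0 0 0 1; 9 0 -5 0 0 0 1",
)

```text
time_s: 25.65
eef_pos: [0.632, 0.0429, 0.0292]
eef_rot: [0.256, 0.018, 0.966, -0.005]
wrist_force: [-1.6, 0.6, -1.4]
opening: -0.001
grasp_force: 0.7
```

At x = 0.632 the push force is now about zero, where it was 9.6 N before, so the tray is latched. I'll retreat fully.

>>> carry_out(
  deltas="5 0 -3 0 0 0 1; 15 0 -9 0 0 0 1; 30 0 -17 0 0 0 1; 60 0 -34 0 0 0 1; 95 0 -55 0 0 0 1; 125 0 -75 0 0 0 1; 140 0 -110 0 0 0 1; 140 0 -150 0 0 0 1; 140 0 -200 0 0 0 1; 140 0 -240 0 0 0 1; 140 0 -250 0 0 0 1; 140 0 -250 0 0 0 1",
)

```text
time_s: 27.15
eef_pos: [0.3871, 0.0518, 0.178]
eef_rot: [0.258, 0.018, 0.966, -0.005]
wrist_force: [0.5, -0.1, 0.1]
opening: -0.004
grasp_force: 0.0
```

Run:
```python
from h import *
o=sensors.get_obs(); print(o["time_s"],o["eef_pos"],o["wrist_force"])
w=vision.camera("wrist"); t=vision.camera("top"); s=vision.camera("scene"); cv2.imwrite("pics/t11.png",t); cv2.imwrite("pics/w11.png",w)
print("pred paddle/front edge/panel shut",proj([cab([-.02,0,.092]),cab([0,0,.108]),cab([-.15,0,.092])],"wrist",o).round())
g=w.mean(2)
c=int(proj(cab([-.02,.02,.092]),"wrist",o)[0,0]); print(c,[(r,int(g[r,c])) for r in range(0,300,6)])
for n,im in(("scene",s),("top",t)):
  a=cv2.imread(f"pics/{n}0.png"); d=cv2.absdiff(a,im).max(2)>40
  for nm,P in(("tallbox",(.49,.295,.06)),("basket",(.6,.35,.03)),("bottle",(.57,-.41,.08)),("tray",tuple(cab([-.06,0,.05])))):
    u,v=proj(np.array(P),n)[0].astype(int); print(n,nm,(u,v),int(d[v-22:v+22,u-22:u+22].sum()))
```

```text
27.15 [0.3871 0.0518 0.178 ] [ 0.4924 -0.1092  0.1346]
pred paddle/front edge/panel shut [[282. 303.]
 [282. 320.]
 [282. 246.]]
297 [(0, 203), (6, 196), (12, 200), (18, 203), (24, 198), (30, 204), (36, 201), (42, 201), (48, 202), (54, 205), (60, 205), (66, 206), (72, 205), (78, 200), (84, 121), (90, 97), (96, 96), (102, 98), (108, 95), (114, 97), (120, 204), (126, 199), (132, 205), (138, 196), (144, 199), (150, 198), (156, 198), (162, 195), (168, 202), (174, 205), (180, 207), (186, 200), (192, 207), (198, 207), (204, 203), (210, 195), (216, 204), (222, 201), (228, 202), (234, 194), (240, 202), (246, 202), (252, 173), (258, 172), (264, 151), (270, 91), (276, 105), (282, 104), (288, 103), (294, 101)]
scene tallbox (np.int64(369), np.int64(178)) 0
scene basket (np.int64(407), np.int64(200)) 0
scene bottle (np.int64(143), np.int64(297)) 8
scene tray (np.int64(319), np.int64(233)) 0
top tallbox (np.int64(180), np.int64(210)) 0
top basket (np.int64(168), np.int64(179)) 0
top bottle (np.int64(394), np.int64(190)) 0
top tray (np.int64(257), np.int64(183)) 36
```

The tray matches its original shut look and the bystanders are unchanged, so I'm handing in.

```bash
python3 -c "
from bench import ctrl
print(ctrl.hand_in())"
```

```text
the job is handed in; nothing more can be done
None
```

The job is handed in at about 27 s of the 72 s allowed: the paddle was pressed, the carton set down flat in the tray, and the tray pushed shut and latched, with the tall box, bottle and basket unmoved in the final pictures; along the way the shut fingers once pressed on top of the carton at 16 N, because the fingertips sit about 20 mm short of the reported TCP.

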